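# Set the stop screw of a strap guide to its setting block

### The job

Take the square-drive driver from its stand, seat it in the stop screw on top of the strap guide, and turn the screw down until the setting block under the foot just drags: it must still slide under a light push, but with a clearly felt drag, never clamped tight. Slide the block a little in its channel by its upright lug to feel the drag, correct with the driver if needed, and finish with the block lying in the channel under the foot at that setting and the driver left standing in the screw. Leave the other things on the table where they are.

Things in the scene. Friction and masses are not known exactly. Their poses are not given: they have to be found in the camera images.
- guide: Strap guide, fixed: grey cast C-frame, open to +x. Origin on the stop screw's axis at table height. Base plate x -105 to 45 mm, y -55 to 55; its top (the bed) is 20 mm up; a tongue 49 mm wide, as high, goes on to y = -142. Post at the -x end, 55 by 50 mm; bridge 44 mm wide (y), 60 to 84 mm up, to x = 22. Two rails along y, to y = -55, 7 mm high, leave a channel 33 mm wide for the block.
- screw_head (a point): Stop screw on top of the bridge: centre of the top face of its 34 mm square steel head, 100.5 mm above the table. Central square recess 12 by 12 mm, 13 mm deep, chamfered, sides along x and y, which turn with the screw. Clockwise from above lowers the foot 4 mm a turn; the head itself neither rises nor sinks. It turns at 0.05 N m and stays put; the driver has about 0.3 rad of play.
- foot: Black plastic foot under the bridge on the screw axis, 18 mm diameter, 12 mm high; origin at the centre of its flat underside. It does not rotate. It is sprung: once on the block, further turning presses with about 17 N per mm of lowering. At the start it hangs 0.8 to 1.9 mm above the block. More than 20 N on the block is clamped and forbidden.
- block: Loose aluminium setting block, 200 g: a bar 30 mm wide (x), 12 mm thick, lying along y in the channel from y = -120 to 75 mm of its origin (at the underside), with an upright lug at the -y end. It slides along y: about 1 N when the foot is clear, plus about 1.2 N per N of foot load (friction about 0.6 on each face, +-15 %). The setting is right when sliding takes about 4 to 8 N.
- lug (a point): Centre of the top edge of the setting block's upright lug, 32 mm above the bar's underside; the lug is 30 mm wide (x) and 12 mm thick (y), 20 mm tall above the bar; push or pinch it to slide the block along its y. Axes as the block's. It stands beyond the rails, over the bed's tongue; its outer face is flush with the bar's end.
- driver: Loose square-drive driver, 90 mm long, 140 g, upright in the stand. Origin at the bit's lower end, z up along it. Bit 10 mm square, 10 mm long (lowest 3 mm 8 mm square), collar 30 mm dia. at 10-15 mm, shank 14 mm dia., square wooden handle 24 by 24 mm from 30 to 90 mm, sides parallel to the bit's. Seated, the collar rests on the screw head, bit end 10 mm below its top, and it stands by itself.
- stand: Dark wooden stand, fixed, 80 by 80 mm, 30 mm high, with a 19 mm hole in its centre in which the driver stands on its collar (bit end 20 mm above the table). Origin at the centre of its underside.
- hammer: Claw hammer lying on the table, bystander.
- jar: Closed glass jar 60 mm in diameter, 80 mm high, bystander.
- cup: White cup 70 mm in diameter, 70 mm high, bystander.
- ring: Flat brass ring 44 mm in diameter, 6 mm high, bystander.
Things that resemble listed ones, but are neither listed nor needed, are in the scene too. There is more than one size of the guide; the one meant has the size given above.

How it is judged:
On the way, in this order (a step that is already met when the one before it is completed fails the run):
1. the driver's bit is seated in the screw's recess (horizontal distance between driver and screw_head below 0.003 m and z of driver in the frame of screw_head below -0.007 m and angle between driver's own z axis and vertical below 0.12 rad), for 0.2 s.
2. the block is slid by the fingers while the foot presses on it (contact force between each of foot, the fingers and block above 1 N and linear speed of block above 0.002 m/s and distance of block from where it was at the start of the episode above 0.003 m), for 0.05 s.
At the end, for the whole second after the job is handed in: The foot rests on the setting block with 1.5 to 8 N (it slides with a clear drag, not clamped), the block lies flat in the channel under the foot, and the driver stands upright with its bit seated in the screw; all at rest and released (all of step 1 and contact force between foot and block between 1.5 and 8 N and linear speed of block below 0.01 m/s and linear speed of driver below 0.02 m/s and angle between block's own z axis and vertical below 0.06 rad and angle between the y axis of block and the y axis of guide, either way round below 0.08 rad); the robot touches nothing.
It fails at once if the foot clamps the block with more than 22 N (contact force between foot and block above 22 N).
It fails at once if the hammer is moved (distance of hammer from where it was at the start of the episode above 0.02 m).
It fails at once if the jar is moved (distance of jar from where it was at the start of the episode above 0.02 m).
It fails at once if the cup is moved (distance of cup from where it was at the start of the episode above 0.02 m).
It fails at once if the ring is moved (distance of ring from where it was at the start of the episode above 0.02 m).
It also fails if it takes over 72 s, if anything falls off the work surface, if the arm or the gripper's body presses on something with over 40 N, if the wrist force passes 120 N, or if a joint passes its speed limit or range.

### The arm

A 7-joint arm with a two-finger parallel gripper is mounted at the origin on the work surface. World frame = base frame: x ahead of the robot, y to its left, z up, the work surface at z = 0. Lengths are in m, angles in rad, forces in N, time in s.
With the tool pointing down it reaches from about 0.4 to 0.85 m from the base axis. Payload 10.4 kg.
Tool frame: the origin (TCP) lies between the finger pads; the fingertips stand 19 mm ahead of it and the grasp point (between the pads) is the TCP; z points along the fingers, y is the line along which they close (so a half turn about z gives the same grasp; the last joint's range is limited). The gripper opens to 87 mm and grips with 3 to 60 N. Pads are 19 mm wide; open, the fingers measure 117 mm over their backs; the gripper's body (75 mm by 190 mm) begins 51 mm behind the grasp point.
Start: joints at [-1.159, 0.332, -0.065, 1.46, 0.022, 1.35, -0.088], TCP at [0.263, 0.567, 0.242] pointing down, gripper open.
Joint ranges: [-2.6, 2.6], [-0.5, 2.12], [-1.47, 1.34], [0.16, 2.42], [-1.27, 4.41], [0.06, 2.06], [-2.6, 2.6]. Speed limits (rad/s): [2.22, 2.22, 2.79, 2.79, 3.14, 3.14, 3.14].

### API

Orientations are given as a rotation vector (axis times angle).
In Python, from cell import r, jaws, get_image, hand_in, telemetry gives the robot as it stands. Calls block until the motion is done:
- r.movep(position, orientation): joint-space move of the TCP to a pose.
- r.movel(position, rot=None, speed=0.15, until_force=None): straight line of the TCP; rot=None keeps the orientation; speed is the mean speed in m/s. With until_force (N) it stops when the force on the tool has changed by that much, and returns True; else False.
- r.movej(angles): joint-space move.
- jaws.gripper_open() and jaws.clamp(effort=None): open the fingers fully, or close them until they stop; effort is the grip in N (None keeps the last).
- r.pause(seconds).
- r.inverse_kinematics(position, orientation): joint angles nearest the present ones, or None.
- get_image(name): name is "side" or "top"; returns a dict with "image" (480x640x3 uint8, red, green, blue), "camera_matrix" (3x3 intrinsics, pixels), "T" (4x4, takes a point from camera to world coordinates). Camera axes: x right, y down, z forward; pixel columns grow to the right and rows downward; lengths in m; the calibration is good to about 2 mm. A picture is of the moment at which its call begins. There is no depth.
A pose or a line that the arm cannot do raises r.Unreachable and nothing moves.
- hand_in(): hands the job in; it is judged then, once.
Readings, each from a call of its own:
- telemetry.read_time(): time.
- telemetry.read_q(): joint angles.
- telemetry.read_qvel(): joint speeds.
- telemetry.read_joint_efforts(): joint torques, N m.
- telemetry.read_ee_pos(): TCP position.
- telemetry.read_ee_rot(): TCP orientation.
- telemetry.read_contact_force(): force on the tool from outside, world axes, zero at the start.
- telemetry.read_wrist_torque(): the same for the moment, N m.
- telemetry.read_gripper_width(): finger opening in m.
- telemetry.read_grasp_force(): force on a finger pad.
Only numpy, scipy, OpenCV 4.12 (cv2) and the standard library are available. Lean on these libraries where they do the work, as an engineer would, in place of code of your own. Each camera call takes 0.05 s, during which the arm holds its last target. There are 200 camera calls.

## Working session

There is one attempt and no reset: what is moved stays moved. The work goes in short steps, each a Python script; the robot and the scene stay as the last script left them, time stands still between calls to the robot, and variables do not carry over. Pictures are saved under pics/ and viewed, at most 10 in all, crops included, and the job is handed in when it is done.

```bash
mkdir -p pics; ls; python3 - <<'E'
from cell import r, jaws, get_image, hand_in, telemetry
import cv2,numpy as np
for n in("top","side"):
    d=get_image(n); cv2.imwrite(f"pics/{n}0.png",d["image"][:,:,::-1]); print(n,d["camera_matrix"].tolist(),np.round(d["T"],4).tolist())
print(telemetry.read_time(),telemetry.read_ee_pos(),telemetry.read_ee_rot(),telemetry.read_gripper_width())
E
```

```text
pics
top [[485.64961500011987, 0.0, 318.60750234125834], [0.0, 485.64961500011987, 234.44142819212564], [0.0, 0.0, 1.0]] [[-0.0007, -0.9965, 0.0841, 0.5273], [-1.0, 0.0004, -0.0034, -0.0791], [0.0033, -0.0841, -0.9965, 1.1678], [0.0, 0.0, 0.0, 1.0]]
side [[441.47432584257575, 0.0, 321.53139472032285], [0.0, 441.47432584257575, 248.9746360817229], [0.0, 0.0, 1.0]] [[-0.9516, -0.2008, 0.2328, 0.3706], [-0.3072, 0.6514, -0.6938, 0.5878], [-0.0123, -0.7317, -0.6815, 0.7484], [0.0, 0.0, 0.0, 1.0]]
0.1 [0.26312429 0.56655893 0.2408509 ] [-6.77544289e-01 -3.06741168e+00  1.93114338e-03] 0.08700733277921179
```

View pics/top0.png

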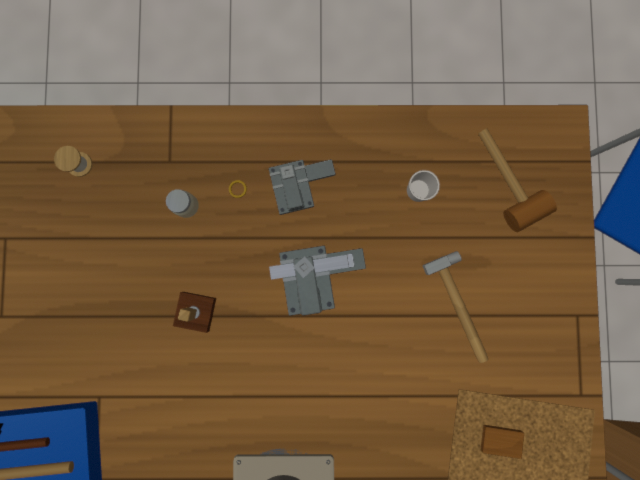

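View pics/side0.png

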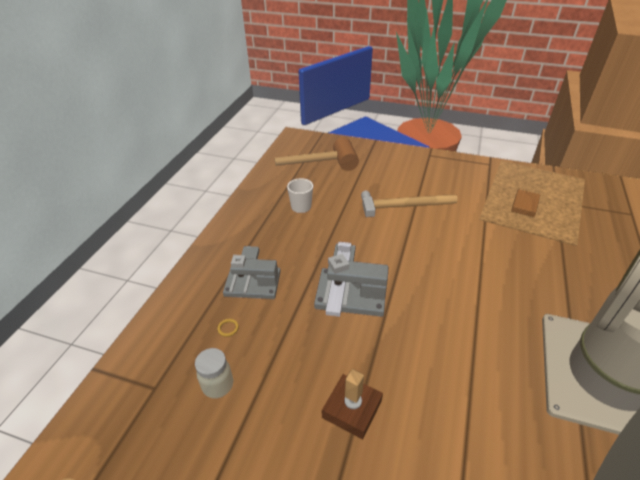

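The top view shows the right (larger) guide with its screw head near (305,267) and the lug near (350,261). The driver is in its stand at about (190,313). The smaller guide at (292,187) is a decoy. In the side view the screw head is near (340,262) and the driver handle near (354,385). I'll zoom in next.

```bash
python3 - <<'E'
import cv2,numpy as np
t=cv2.imread("pics/top0.png");s=cv2.imread("pics/side0.png")
f=lambda i,x,y,w,h,k:cv2.resize(i[y:y+h,x:x+w],None,fx=k,fy=k,interpolation=cv2.INTER_CUBIC)
a=np.hstack([f(t,260,235,120,90,4),f(t,165,280,60,90,4)[:, :240]])
b=np.hstack([f(s,305,235,100,90,3.5)[:300],f(s,315,360,100,90,3.5)[:300]])[:, :700]
b=b[:240] if 0 else b
b=cv2.resize(b,(580,240)) if 0 else f(b,0,0,b.shape[1],b.shape[0],0.75)
c=np.zeros((360+b.shape[0],800,3),np.uint8);c[:360,:a.shape[1]]=a;c[360:,:b.shape[1]]=b
cv2.imwrite("pics/crop1.png",c[:600]);print(c.shape)
E
```

```text
(585, 800, 3)
```

View pics/crop1.png

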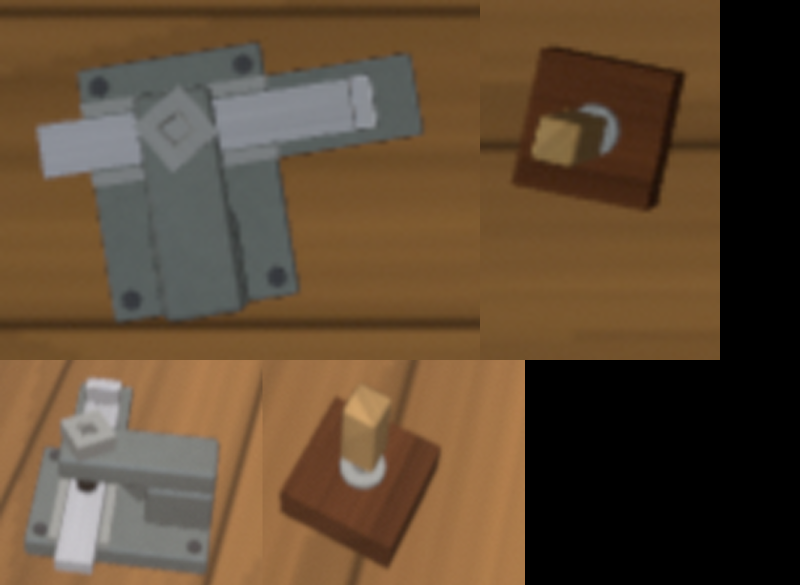

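The crop gives recess centre (304,267), head corners in a diamond about 45° off the world axes, lug top near (352,260), and handle top near (184,315). Next I'll turn these into poses with masks and rays.

```bash
cat > h.py <<'E'
from cell import r, jaws, get_image, hand_in, telemetry as tm
import cv2,numpy as np
from scipy.spatial.transform import Rotation as R
def ray(d,p):
    T=np.array(d["T"]);v=T[:3,:3]@np.linalg.inv(d["camera_matrix"])@[p[0],p[1],1];return T[:3,3],v/np.linalg.norm(v)
def onz(d,p,z):
    o,v=ray(d,p);return o+v*(z-o[2])/v[2]
def tri(d1,p1,d2,p2):
    A=[];b=[]
    for d,p in((d1,p1),(d2,p2)):
        o,v=ray(d,p);M=np.eye(3)-np.outer(v,v);A.append(M);b.append(M@o)
    return np.linalg.lstsq(np.vstack(A),np.hstack(b),rcond=None)[0]
def down(yaw): return (R.from_euler("z",yaw)*R.from_euler("x",np.pi)).as_rotvec()  # tool y at yaw-90deg
E
python3 - <<'E'
from h import *
t=get_image("top");s=get_image("side")
P=lambda x,y:(x/4-.125*3+260,y/4-.375+235)
Q=lambda x,y:((x-480)/4-.375+165,y/4-.375+280)
S=lambda x,y:(x/2.625+305-.3,(y-360)/2.625+235-.3)
S2=lambda x,y:((x-262.5)/2.625+315-.3,(y-360)/2.625+360-.3)
bolts=np.array([onz(t,P(*b),.02)[:2] for b in((99,88),(243,64),(277,276),(131,300))])
y=np.concatenate([bolts[0]-bolts[1],bolts[3]-bolts[2]]).reshape(2,2);x=np.concatenate([bolts[0]-bolts[3],bolts[1]-bolts[2]]).reshape(2,2)
print("bolts",np.round(bolts,4).tolist(),"yaw",np.degrees(np.arctan2(-y[:,0],y[:,1])),np.degrees(np.arctan2(x[:,1],x[:,0])),"ctr",bolts.mean(0))
c=np.array([onz(t,P(*b),.1005)[:2] for b in((178,86),(217,130),(176,172),(136,131))])
e=c-np.roll(c,1,0);print("head",c.mean(0),np.linalg.norm(e,axis=1),np.degrees(np.arctan2(e[:,1],e[:,0]))%90)
print("recess",onz(t,P(176,127.5),.1005), "tri",tri(t,P(176,127.5),s,S(88,430)))
# lug
print("lug",onz(t,P(367,101),.052))
# masks: handle/head
for n,d,roi,z in(("top",t,(165,280,60,90),.11),("side",s,(315,350,80,80),.11)):
    im=d["image"][roi[1]:roi[1]+roi[3],roi[0]:roi[0]+roi[2]];hsv=cv2.cvtColor(im,cv2.COLOR_RGB2HSV)
    print(n,hsv[34:36,14:28].tolist() if n=="top" else hsv[20:22,34:44].tolist())
print("drv tri",tri(t,Q(556,140),s,S2(366,403)),onz(t,Q(556,140),.11))
print("ring",tri(t,Q(600,130),s,S2(362,466)))
st=np.array([onz(t,Q(*b),.03)[:2] for b in((543,47),(683,72),(514,184))]);print("stand",st.tolist(),np.linalg.norm(st[1]-st[0]),np.linalg.norm(st[2]-st[0]),(st[1]+st[2])/2, np.degrees(np.arctan2(*(st[1]-st[0])[::-1]))%90)
E
```

```text
bolts [[0.5716, -0.0021], [0.5858, -0.0872], [0.4614, -0.107], [0.4476, -0.0215]] yaw [9.43998005 9.20629917] [8.8780242  9.05003957] ctr [ 0.51658619 -0.05443748]
head [ 0.5456194  -0.05025331] [0.03369721 0.03226901 0.03207225 0.03137555] [47.01386643 41.60167337 45.61803634 44.43973257]
recess [ 0.54682882 -0.04983832  0.1005    ] tri [ 0.54742679 -0.04960347  0.09684141]
lug [ 0.56283108 -0.15811007  0.052     ]
top [[[18, 128, 137], [19, 122, 144], [19, 125, 143], [18, 124, 138], [18, 126, 132], [18, 127, 131], [18, 130, 131], [18, 130, 133], [18, 130, 135], [18, 132, 129], [17, 134, 99], [18, 149, 70], [18, 141, 67], [17, 145, 67]], [[18, 125, 139], [19, 124, 142], [18, 125, 137], [18, 126, 132], [18, 125, 131], [19, 126, 130], [19, 130, 133], [19, 129, 134], [18, 128, 132], [18, 135, 121], [17, 140, 91], [18, 137, 69], [17, 143, 66], [17, 141, 67]]]
side [[[15, 141, 161], [15, 135, 159], [16, 128, 164], [16, 124, 173], [16, 125, 172], [16, 127, 166], [16, 131, 158], [15, 134, 154], [15, 142, 151], [15, 140, 153]], [[15, 136, 157], [16, 130, 163], [16, 125, 171], [16, 125, 176], [17, 123, 180], [17, 124, 179], [17, 125, 172], [16, 127, 165], [16, 132, 159], [15, 132, 153]]]
drv tri [0.44444993 0.20873161 0.1088355 ] [0.44335906 0.20815197 0.11      ]
ring [0.44412876 0.20594704 0.02587648]
stand [[0.4905452996563468, 0.23864548150793768], [0.47604775448457065, 0.15704159096155446], [0.4118561792801912, 0.25356484579283783]] 0.08288168536120501 0.0800909801178551 [0.44395197 0.20530322] 79.92608107766992
```

```bash
python3 - <<'E'
from h import *
t=dict(get_image("top"))
def rect(m,roi,z,seed):
    m=cv2.resize(m.astype(np.uint8)*255,None,fx=8,fy=8,interpolation=cv2.INTER_CUBIC)>127
    n,l=cv2.connectedComponents(m.astype(np.uint8));k=l[int((seed[1]-roi[1])*8),int((seed[0]-roi[0])*8)]
    c=max(cv2.findContours((l==k).astype(np.uint8),cv2.RETR_EXTERNAL,cv2.CHAIN_APPROX_NONE)[0],key=len)[:,0]
    w=np.array([onz(t,((p[0]+.5)/8-.5+roi[0],(p[1]+.5)/8-.5+roi[1]),z)[:2] for p in c],np.float32)
    return cv2.minAreaRect(w*1000)
g=t["image"]
def crop(roi): return g[roi[1]:roi[1]+roi[3],roi[0]:roi[0]+roi[2]]
roi=(170,300,30,30);h=cv2.cvtColor(crop(roi),cv2.COLOR_RGB2HSV)
for v in(105,115,122): print("handle",v,rect((h[...,2]>v)&(h[...,1]<150)&(h[...,0]>12),roi,.11,(184,315)))
roi=(285,250,40,40);h=crop(roi).astype(int);print(h[17,::3,1].tolist(),h[5:30:2,19,1].tolist())
for v in(110,118,126,134): print("head",v,rect((h[...,1]>v)&(h[...,2]-h[...,1]<12),roi,.1005,(304,261)))
E
```

```text
handle 105 ((443.1170654296875, 208.55291748046875), (23.449247360229492, 23.98223114013672), 76.61903381347656)
handle 115 ((443.0286865234375, 208.84353637695312), (22.862815856933594, 23.7147274017334), 77.11699676513672)
handle 122 ((443.1703186035156, 208.7396240234375), (22.01275062561035, 21.93694305419922), 75.7479476928711)
[143, 143, 143, 129, 124, 107, 123, 121, 123, 123, 136, 137, 137, 136] [98, 120, 122, 121, 115, 123, 123, 120, 118, 124, 126, 105, 99]
head 110 ((545.2927856445312, -51.950923919677734), (47.382469177246094, 95.72480773925781), 9.357163429260254)
head 118 ((545.3680419921875, -51.93642807006836), (46.45980453491211, 95.52117156982422), 9.091971397399902)
head 126 ((540.4205932617188, -51.66423416137695), (87.70135498046875, 87.19982147216797), 89.9569320678711)
head 134 ((540.4205932617188, -51.66423416137695), (87.70135498046875, 87.19982147216797), 89.9569320678711)
```

```bash
python3 - <<'E'
from h import *
np.set_printoptions(precision=3,suppress=True)
for n,p,base in(("drv",[.4431,.2086,.16],-13),("drvlow",[.4431,.2086,.085],-13),("scr",[.5464,-.0499,.25],44.7),("scrlow",[.5464,-.0499,.155],44.7),("lug",[.566,-.19,.06],9.1)):
    for k in range(4):
        a=base+90*k; a=(a+180)%360-180
        q=r.inverse_kinematics(p,down(np.radians(a)));print(n,round(a,1),None if q is None else np.array(q))
E
```

```text
drv -13 [-0.923  0.094  0.413  1.935 -0.042  1.121 -2.291]
drv 77 [-0.838  0.094  0.322  1.931 -0.033  1.122 -0.729]
drv 167 [-0.675  0.097  0.15   1.923 -0.016  1.123  0.825]
drv -103 [-0.585  0.1    0.055  1.918 -0.006  1.124  2.387]
drvlow -13 [-0.925  0.197  0.429  2.008 -0.1    0.957 -2.243]
drvlow 77 [-0.821  0.192  0.314  2.003 -0.072  0.957 -0.697]
drvlow 167 [-0.679  0.19   0.159  1.995 -0.037  0.959  0.842]
drvlow -103 [-0.555  0.192  0.023  1.989 -0.005  0.961  2.386]
scr 44.7 [-0.553  0.168  0.634  1.683 -0.102  1.324 -0.691]
scr 134.7 [-0.529  0.166  0.606  1.682 -0.097  1.324  0.875]
scr -135.3 [-0.478  0.163  0.548  1.68  -0.087  1.323  2.436]
scr -45.3 [-0.969  0.281  1.171  1.698 -0.266  1.34  -2.112]
scrlow 44.7 [-0.538  0.258  0.632  1.804 -0.167  1.133 -0.641]
scrlow 134.7 [-0.508  0.253  0.596  1.803 -0.156  1.133  0.92 ]
scrlow -135.3 [-0.427  0.243  0.501  1.799 -0.128  1.131  2.467]
scrlow -45.3 [-0.933  0.433  1.172  1.819 -0.431  1.18  -1.985]
lug 9.1 [-0.432  0.592  0.886  1.764 -0.525  1.041 -0.765]
lug 99.1 [-0.439  0.598  0.898  1.765 -0.534  1.044  0.813]
lug -170.9 [-0.269  0.506  0.654  1.757 -0.358  1.     2.251]
lug -80.9 [-0.585  0.765  1.157  1.77  -0.771  1.142 -2.16 ]
```

```bash
cat >> h.py <<'E'
def turn(deg):  # + = ccw from above
    q=np.array(tm.read_q());q[6]+=np.radians(deg);r.movej(q)
E
python3 - <<'E'
from h import *
np.set_printoptions(precision=4,suppress=True)
p=[.4431,.2080,.085]
r.movep([p[0],p[1],.19],down(np.radians(167)))
r.movel(p,speed=.15)
jaws.clamp(5);print(tm.read_gripper_width(),tm.read_time());jaws.gripper_open()
turn(90)
jaws.clamp(30);print(tm.read_gripper_width(),tm.read_time(),tm.read_ee_pos())
r.movel([p[0],p[1],.21],speed=.15)
print(tm.read_gripper_width(),tm.read_contact_force(),tm.read_time(),tm.read_q())
cv2.imwrite("pics/s1.png",get_image("side")["image"][:,:,::-1][180:480,200:500])
E
```

```text
0.024041511845627986 3.6417
0.023743253671473383 7.3083 [0.4431 0.208  0.0849]
0.02357016081012934 [-0.2019  0.2991 -1.662 ] 8.2917 [-0.6731  0.0515  0.1457  1.8623 -0.0078  1.23    2.3898]
```

View pics/s1.png

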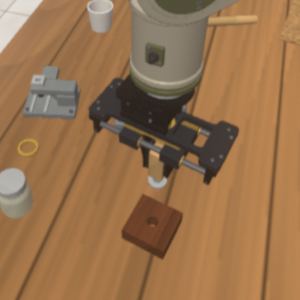

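The driver hangs in the jaws with its collar at about (157,182) in the crop, and the stand is empty. Next I'll move over the screw and insert.

```bash
python3 - <<'E'
from h import *
np.set_printoptions(precision=4,suppress=True)
x=np.array([.5464,-.0499])
r.movep([*x,.21],down(np.radians(-135.3)))
r.movel([*x,.175],speed=.1)
print(tm.read_time(),tm.read_q()[6])
hit=r.movel([*x,.152],speed=.02,until_force=6)
print(hit,tm.read_ee_pos(),tm.read_contact_force(),tm.read_wrist_torque(),tm.read_time())
E
```

```text
9.9167 2.442544093856927
True [ 0.5468 -0.0495  0.1554] [-1.0783 -0.0042  5.217 ] [0.1587 0.298  0.0186] 10.8333
```

```bash
python3 - <<'E'
from h import *
np.set_printoptions(precision=4,suppress=True)
p=np.array(tm.read_ee_pos());r.movel([p[0],p[1],p[2]+.0002],speed=.02)
tot=0
print(tm.read_contact_force(),tm.read_wrist_torque())
for s in[4]*5+[24]*3+[15]*3:
    turn(-s);tot+=s;print(tot,np.array(tm.read_contact_force()),np.array(tm.read_wrist_torque())[2],round(tm.read_time(),2),np.array(tm.read_ee_pos()),tm.read_q()[6])
E
```

```text
[-0.4436 -0.0683 -0.4064] [ 0.2092 -0.1084  0.006 ]
4 [0.3726 0.6597 0.661 ] 0.0550313513134792 11.33 [ 0.5468 -0.0496  0.1555] 2.3826991059150306
8 [ 1.8977  0.7192 -0.1908] -0.009442281152451822 11.58 [ 0.5469 -0.0496  0.1555] 2.3157386993426496
12 [ 2.0187  0.904  -0.8515] -0.004371755112251312 11.83 [ 0.5471 -0.0495  0.1555] 2.2492125749575975
16 [ 2.1314  0.4304 -0.749 ] 0.00947983357884366 12.08 [ 0.5472 -0.0494  0.1555] 2.1828711390839044
20 [ 3.3266  2.5102 -1.5421] -0.015052055183819198 12.33 [ 0.5473 -0.0492  0.1555] 2.1165735018830305
44 [ 2.2096  1.7136 -1.0474] 0.02550369978904926 12.82 [ 0.5473 -0.0491  0.1555] 1.7031061010626365
68 [ 2.1033  0.3462 -1.4132] 0.025392155272302187 13.29 [ 0.5473 -0.0491  0.1555] 1.290450123355281
92 [ 2.4504  1.1767 -1.6267] 0.04931728016955286 13.77 [ 0.5473 -0.0491  0.1555] 0.8781425002188017
107 [ 2.1727  1.1977 -1.6693] 0.02703808301694456 14.12 [ 0.5474 -0.0491  0.1555] 0.6238435478537987
122 [ 3.3344  1.9108 -0.7316] -0.012697264238642997 14.47 [ 0.5474 -0.0491  0.1555] 0.3702617769181413
137 [ 3.0982  2.0714 -0.2076] -0.03797750470134643 14.82 [ 0.5474 -0.049   0.1555] 0.11693381724541699
```

```bash
cat >> h.py <<'E'
G=np.radians(9.1);U=np.array([-np.sin(G),np.cos(G)]);X0=np.array([.5468,-.0495])
def P(u,z): return [*(X0+u*U),z]
def push(u0,n,step=.0015,stop=16):
    """closed fingers, start at u0 beyond the lug, push towards +u; ends after n steps of block motion"""
    jaws.clamp(5)
    r.movep(P(u0,.14),down(G+np.pi/2))
    r.movel(P(u0,.047),speed=.15)
    f0=U@np.array(tm.read_contact_force())[:2];u=u0;out=[];c=0
    while c<n and u<u0+.03:
        u+=step if c else .003
        hit=r.movel(P(u,.047),speed=.01,until_force=stop)
        fu=U@np.array(tm.read_contact_force())[:2]-f0
        ua=U@(np.array(tm.read_ee_pos())[:2]-X0)
        out.append((round(u,4),round(ua,4),round(fu,2),hit))
        if abs(fu)>.6: c+=1
        if hit: break
    print(out,round(tm.read_time(),2));return u
E
python3 - <<'E'
from h import *
jaws.gripper_open()
p=np.array(tm.read_ee_pos());r.movel([p[0],p[1],.24],speed=.25)
u=push(-.137,6)
E
```

```text
[(-0.134, np.float64(-0.1339), np.float64(0.57), False), (-0.131, np.float64(-0.1309), np.float64(0.94), False), (-0.1295, np.float64(-0.1294), np.float64(0.44), False), (-0.128, np.float64(-0.1279), np.float64(0.21), False), (-0.1265, np.float64(-0.1264), np.float64(0.51), False), (-0.125, np.float64(-0.1249), np.float64(0.23), False), (-0.1235, np.float64(-0.124), np.float64(-2.7), False), (-0.122, np.float64(-0.1234), np.float64(-5.88), False), (-0.1205, np.float64(-0.1222), np.float64(-7.04), False), (-0.119, np.float64(-0.1207), np.float64(-5.98), False), (-0.1175, np.float64(-0.1192), np.float64(-6.98), False)] 23.14
```

The slide force is a steady 6–7 N or so, i.e. about 4.7 N foot load, which is in the middle of the window. I'll slide the block a few mm more to confirm, then back off and look.

```bash
python3 - <<'E'
from h import *
u=-.1175;o=[]
for s in(.003,.002,.002):
    u+=s;h=r.movel(P(u,.047),speed=.012,until_force=14);o.append((round(float(U@np.array(tm.read_contact_force())[:2]),2),round(float(U@(np.array(tm.read_ee_pos())[:2]-X0)),4),h))
r.movel(P(-.14,.047),speed=.1);print(o,U@np.array(tm.read_contact_force())[:2])
r.movel(P(-.14,.2),speed=.2)
p=np.array(tm.read_ee_pos());r.movel([p[0]-.05,p[1]-.15,.25],speed=.3)
print(tm.read_time())
f=lambda i,x,y,w,h,k:cv2.resize(i[y:y+h,x:x+w],None,fx=k,fy=k,interpolation=cv2.INTER_CUBIC)
a=f(get_image("top")["image"],260,235,120,90,3.3);b=f(get_image("side")["image"],290,200,120,130,3.3)[:, :,:]
c=np.zeros((max(a.shape[0],b.shape[0]),a.shape[1]+b.shape[1],3),np.uint8);c[:a.shape[0],:a.shape[1]]=a;c[:b.shape[0],a.shape[1]:]=b
cv2.imwrite("pics/c2.png",c[:,:,::-1])
E
```

```text
[(-6.56, -0.1161, False), (-6.94, -0.1141, False), (-7.58, -0.1121, False)] 0.9617339348610261
26.2333
```

View pics/c2.png

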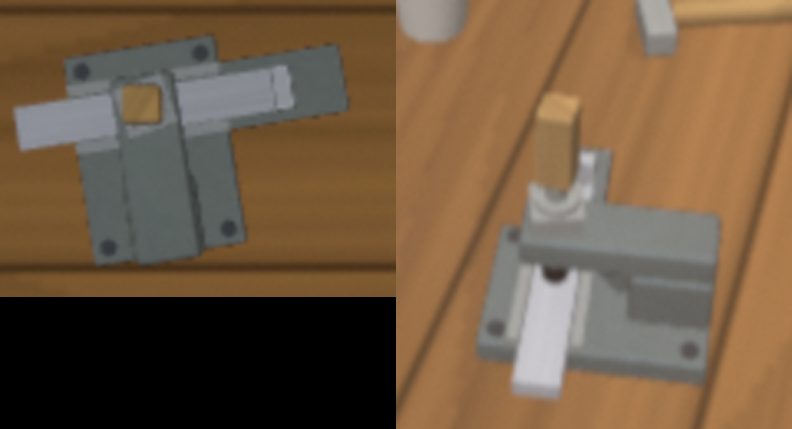

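The picture shows the driver upright with its collar on the head at about (555,200), and the block lying straight in the channel. The slide force held at about 7 N, so I'm handing in.

```bash
python3 - <<'E'
from h import *
print(hand_in())
E
```

```text
the job is handed in; nothing more can be done
None
```

I seated the driver, turned the screw down about 130°, and handed the job in at about 26 s: the block slides at about 7 N (an estimated 5 N of foot load, within 1.5–8 N), the driver stands in the screw, and no verdict came back.

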